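# Seat the filter in the fume extractor

### The arm

A 6-joint arm with a two-finger parallel gripper is mounted at the origin on a cart in front of the work surface, level with it; the furniture and walls round the work are solid. World frame = base frame: x ahead of the robot, y to its left, z up, the work surface at z = 0. Lengths are in m, angles in rad, forces in N, time in s.
With the tool pointing down it reaches from about 0.25 to 0.775 m from the base axis. Payload 4 kg.
Tool frame: the origin (TCP) lies midway between the tips of the shut fingers; the grasp point (between the pads) lies 19 mm behind it; z points along the fingers, y is the line along which they close (so a half turn about z gives the same grasp; the last joint's range is limited). The gripper opens to 85 mm and grips with 20 to 120 N. Pads are 22 mm wide; open, the fingers measure 114 mm over their backs; the gripper's body (76 mm by 85 mm) begins 54 mm behind the grasp point. The pads swing forward as they close: fully open they stand 13 mm farther back than shut.
Start: joints at [1.243, 0.087, 1.371, -0, 1.684, -0.103], TCP at [0.123, 0.536, 0.231] pointing down, gripper open.
Joint ranges: [-3.1, 3.1], [-0.76, 2.03], [0.27, 2.55], [-1.08, 4.22], [0.17, 2.65], [-2.57, 2.57]. Speed limits (rad/s): [2.79, 2.79, 3.14, 3.14, 3.14, 3.14].

### API

Orientations are given as a unit quaternion [w, x, y, z].
In Python, from bench import arm gives the robot as it stands.
- The arm moves only by the shell command python3 -m handwheel 'ROWS' [FORCE]. ROWS is JSON, a list of rows, each a list of 7 numbers: the turn, a rotation vector about the tool's x, y, z each as a share of 0.1 rad, from -1 to 1, then the shift along the tool's x, y, z each as a share of 0.03 m, from -1 to 1, then the closure, from 0 (fully open) to 1 (shut). A call has 1 to 5 rows; each row shifts and turns the commanded pose from where the row before left it, along the tool's axes as they then stand; what a row does not reach is not made up. A row lasts 1/10 s, in which the tool goes at most 50 mm and 8.59 degrees, less where a joint would pass 70% of its speed; a pose out of reach is approached as far as the arm can. A call with a number of a shift or a turn outside -1 to 1 is refused whole. A call with a gripper value outside its range is refused whole. The fingers move at their own pace and stop on an object; FORCE is the grip in N (left out, the last holds). Time passes only in rows, so rows that do not move let the fingers close. It gives the time, the measured TCP pose, the force, the opening and the grip force at its end, in the units of the state.
- arm.read_state(): the state, without advancing time (a new reading comes with each control period).
- arm.grab_frame(name): name is "scene" or "top" or "wrist"; returns (picture, depth): 384x512x3 uint8, red, green, blue; 384x512 float32, m along the optical axis (not along the pixel's ray), 0 where there is no reading.
- arm.camera_info(name): a dict with "K" (3x3 intrinsics, pixels), "R" (3x3) and "t" (3): a world point X has camera coordinates R X + t. Camera axes: x right, y down, z forward; pixel columns grow to the right and rows downward; lengths in m; the calibration is good to about 2 mm. A picture is of the moment at which its call begins: read the wrist's pose just before it. camera_info takes no time and is no camera call; for the wrist camera it gives the pose at the moment of the call.
- arm.close_job(): hands the job in; it is judged then, once.
The state is a dict: "time": time; "q": joint angles; "joint_vel": joint speeds; "effort": joint torques, N m; "eef_pos": TCP position; "eef_rot": TCP orientation; "wrist_force": force on the tool from outside, world axes, zero at the start; "wrist_torque": the same for the moment, N m; "width": opening from 0.0 (shut) to 1.0 (fully open); "grip_force": force on a finger pad.
Only numpy, scipy, OpenCV 4.12 (cv2) and the standard library are available. Lean on these libraries where they do the work, as an engineer would, in place of code of your own. Each camera call takes 0.05 s, during which the arm holds its last target. There are 200 camera calls.

### The job

Fit the longer of the two filter cartridges into the open bay on top of the fume extractor: hook its thin tongue under the lip at one end of the bay, then swing the other end down until the cartridge lies fully home and flat in the bay. Let go of it.

Things in the scene. Friction and masses are not known exactly. Their poses are not given: they have to be found in the camera images.
- filter_tab (a point): Grasp point of the LONGER cartridge, lying flat on the blue mat: metal frame with white pleats, 82x76x10 mm plus a flat tongue at its -x end, 110 mm in all. In the middle stands a black tab, 40 mm along x, 10 mm thick in y (pinch across y), its top 50 mm above the underside. This point is mid-tab, 34 mm above the underside. x runs along the 110 mm, away from the tongue; z is up.
- filter_tongue (a point): Middle of the free front edge of the longer cartridge's tongue, half-way through its thickness: 55 mm to -x of filter_tab and 31.5 mm below it in the cartridge's axes (the same as filter_tab's). The tongue is 28 mm long in x, 70 mm wide, 5 mm thick, flush with the underside.
- bay (a point): Centre of the bay on the fixed grey fume extractor (box 156x116 mm), on the level ledge that carries the cartridge, 34 mm above the bench; the sunken fan opening in it is bridged. z up, x away from the lip. The bay spans x -63 to 63, y -45 to 45 mm; rim 12 mm above the ledge at both sides and +x end. When home, filter_tab is 34 mm above this point, within 8 mm of it in x and 7 mm in y.
- lip (a point): Middle of the free edge of the lip, on its underside: 39 mm to -x of bay and 16 mm above the ledge, same axes as bay. The lip is 4 mm thick, spans the bay's full width and overhangs the ledge by 24 mm, back to the end wall. Between lip and +x rim the opening is 102 mm, less than the cartridge's 110 mm, so it goes in only tilted, tongue first (about 20 degrees suits).
- spare_tab (a point): The same point of the SHORTER cartridge, 84 mm in all (frame 56x76x10 mm), too short for this bay and not needed. It lies flat on the blue mat, looks alike and has the same tongue; its tab is 28 mm along x, otherwise the same. Same axes.
Things that resemble listed ones, but are neither listed nor needed, are in the scene too. Leave any orange look-alike of the part that bears filter_tab alone.

How it is judged:
By the outcome, as a careful person would: the job done as asked, in the order asked, and still so for the second after the job is handed in, with the robot touching nothing.
It also fails if it takes over 40 s, if anything falls off the work surface, if the arm or the gripper's body presses on something with over 40 N, if the wrist force passes 120 N, or if a joint passes its speed limit or range.

## Working session

There is one attempt and no reset: what is moved stays moved. The work goes in short steps, Python scripts to look and compute and a shell command to move; the robot and the scene stay as the last step left them, time stands still between calls to the robot, and variables do not carry over. Pictures are saved under pics/ and viewed, at most 10 in all, crops included, and the job is handed in when it is done.

```bash
mkdir -p pics; cat > h.py <<'E'
import numpy as np,cv2
from bench import arm
def grab(n):
    c=arm.camera_info(n); p,d=arm.grab_frame(n); return p,d,c
def pts(d,c):
    K,R,t=[np.array(c[k]) for k in("K","R","t")]
    v,u=np.mgrid[:d.shape[0],:d.shape[1]]
    X=np.stack([(u-K[0,2])/K[0,0]*d,(v-K[1,2])/K[1,1]*d,d],-1)
    return (X-t)@R
def save(n,p): cv2.imwrite("pics/"+n,p[...,::-1])
E
python3 - <<'E'
from h import *
for n in("top","scene"):
    p,d,c=grab(n); save(n+".png",p); np.savez(n+".npz",p=p,d=d,**{k:np.array(c[k]) for k in"KRt"}); 
    P=pts(d,c); print(n,(d>0).mean(),c)
print(arm.read_state())
E
```

```text
top 0.9959869384765625 {'K': array([[394.13842445,   0.        , 257.24518048],
       [  0.        , 394.13842445, 188.25245524],
       [  0.        ,   0.        ,   1.        ]]), 'R': array([[-0.02892563, -0.99956389, -0.00594468],
       [-0.99377688,  0.02939714, -0.10743988],
       [ 0.10756778,  0.00279992, -0.99419381]]), 't': array([-0.20667483,  0.3321354 ,  1.00199207])}
scene 0.9959767659505209 {'K': array([[478.82169836,   0.        , 253.14875448],
       [  0.        , 478.82169836, 196.2188432 ],
       [  0.        ,   0.        ,   1.        ]]), 'R': array([[ 0.52899799, -0.84836913, -0.02075939],
       [-0.52454907, -0.30765568, -0.79384902],
       [ 0.66709025,  0.43083385, -0.60776047]]), 't': array([-0.37075954,  0.16544525,  0.8978279 ])}
{'time': 0.1, 'q': array([ 1.24295259e+00,  8.78918512e-02,  1.37212810e+00, -2.43985848e-06,
        1.68360980e+00, -1.03109416e-01]), 'joint_vel': array([-0.00039429, -0.0004257 , -0.00528259,  0.00081667,  0.00122706,
        0.00041203]), 'effort': array([ 2.37190092e-03, -3.53019547e+01, -3.14216316e+01, -1.57240001e-04,
        8.06828291e-03, -6.86440558e-06]), 'eef_pos': array([0.12242822, 0.53573138, 0.23023763]), 'eef_rot': array([-2.16594621e-04,  1.12130921e-01,  9.93692920e-01, -9.95253293e-04]), 'wrist_force': array([-0.23291706, -0.56532769,  0.51272682]), 'wrist_torque': array([ 0.0413181 , -0.01618898,  0.02766725]), 'grip_force': 0.0, 'width': 1.0015065678068156}
```

View pics/top.png

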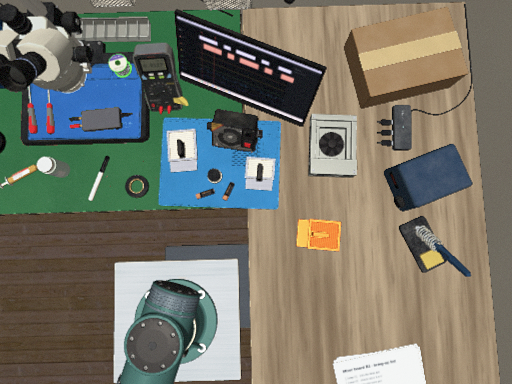

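View pics/scene.png

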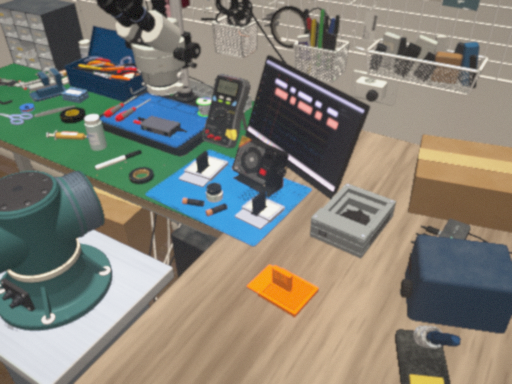

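The long candidates on the mat are white cartridges at top-view (182,150), about 43 px long, and (260,174), about 34 px long. There is also an orange look-alike at (320,235). At about 390 px/m, 43 px is 110 mm, so the left one at (182,150) fits. The extractor is at (333,145). I'll confirm this with a crop and measure.

```bash
python3 - <<'E'
from h import *
z=np.load("top.npz");p,d=z["p"],z["d"];P=pts(d,z)
a=cv2.resize(p[120:200,155:285],None,fx=6,fy=6,interpolation=cv2.INTER_CUBIC)[:, :780]
b=cv2.resize(p[105:185,300:366],None,fx=3.6,fy=3.6)
save("crop.png",np.hstack([cv2.resize(a,(520,320)),cv2.resize(b,(264,320))]))
hsv=cv2.cvtColor(p,cv2.COLOR_RGB2HSV)
for nm,(r0,r1,c0,c1) in dict(A=(122,178,161,205),B=(152,200,240,279)).items():
    h=hsv[r0:r1,c0:c1]; w=((h[...,1]<60)&(h[...,2]>110))|(h[...,2]<70)
    w=cv2.morphologyEx(w.astype(np.uint8),cv2.MORPH_OPEN,np.ones((3,3)))
    cs=max(cv2.findContours(w,0,2)[0],key=cv2.contourArea)
    m=cv2.drawContours(np.zeros_like(w),[cs],0,1,-1)>0
    Q=P[r0:r1,c0:c1]; q=Q[m&(Q[...,2]<.02)]; rc=cv2.minAreaRect((q[:,:2]*1e3).astype(np.float32))
    t=Q[(Q[...,2]>.035)&m]; print(nm,rc,"z",np.median(q[:,2]),"tab",len(t),t.mean(0) if len(t) else 0, t.min(0),t.max(0))
    if len(t): print(" tabrect",cv2.minAreaRect((t[:,:2]*1e3).astype(np.float32)))
np.set_printoptions(linewidth=250)
Q=P[108:182:2,305:361:2]; print((Q[...,2]*1e3).round().astype(int))
Q=P[105:185,300:366]; q=Q[(Q[...,2]>.03)&(Q[...,2]<.08)]; print(cv2.minAreaRect((q[:,:2]*1e3).astype(np.float32)))
q=Q[(Q[...,2]>.049)&(Q[...,2]<.08)]; print(q.mean(0),len(q))
E
```

```text
A ((433.39984130859375, -21.649829864501953), (109.47107696533203, 76.4923095703125), 2.6679775714874268) z 0.013727578569817045 tab 88 [ 0.42191636 -0.03204202  0.09629811] [ 0.21630822 -0.21915403  0.03628918] [ 0.45051158 -0.01646638  1.03063029]
 tabrect ((326.61175537109375, -109.99697875976562), (309.17138671875, 27.231130599975586), 39.66719055175781)
B ((365.67279052734375, -223.05555725097656), (74.83953857421875, 83.92652130126953), 85.12091064453125) z 0.0139550279825776 tab 76 [ 0.35106939 -0.22305808  0.14436555] [ 0.21630822 -0.23011587  0.04345902] [ 0.38618514 -0.2166012   1.03063029]
 tabrect ((301.37353515625, -219.0275421142578), (11.699106216430664, 169.72804260253906), 86.14212799072266)
[[  81   79   82 ...    1    0    3]
 [  75   74   78 ...   -1   -1   -2]
 [1031   67    2 ...   -2   -2   -2]
 ...
 [  -1    2 1031 ...    3    0    1]
 [   0   -1    0 ...    3   -1   -2]
 [   0    1   -2 ...    2    0    0]]
((436.81036376953125, -422.2997741699219), (182.7023468017578, 174.49322509765625), 4.250648498535156)
[ 0.38931906 -0.40240842  0.05520043] 826
```

View pics/crop.png

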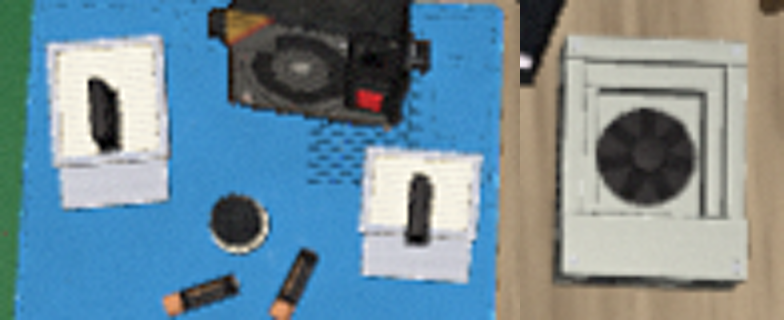

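The crop shows the longer cartridge at left: tab at crop (104,115), tongue at the near end (115,185), pointing towards the robot. The shorter one is at (418,210). The extractor is at right with its wide lip band at the near end, crop (655,245). The target measures 109.5x76.5 mm, which matches the longer one. Next I measure the bay and the clearances.

```bash
python3 - <<'E'
from h import *
z=np.load("top.npz");p,d=z["p"],z["d"];P=pts(d,z)
m=np.zeros(d.shape,np.uint8);m[112:182,306:362]=1
hsv=cv2.cvtColor(p,cv2.COLOR_RGB2HSV)
T=(m>0)&(P[...,2]>.041)&(P[...,2]<.060)&(hsv[...,1]<50)
T=cv2.morphologyEx(T.astype(np.uint8),cv2.MORPH_OPEN,np.ones((2,2)))
n,l,s,_=cv2.connectedComponentsWithStats(T);print(s[1:,4].max())
q=P[l==1+np.argmax(s[1:,4])];print("box",cv2.minAreaRect((q[:,:2]*1e3).astype(np.float32)))
for x in np.arange(.35,.53,.008):
    r=q[abs(q[:,0]-x)<.004]
    if len(r):print(round(x,3),len(r),np.median(r[:,2]).round(4),r[:,1].min().round(3),r[:,1].max().round(3))
L=P[(m>0)&(abs(P[...,2]-.034)<.004)];print("ledge",len(L),L.min(0),L.max(0))
print("mat",np.median(P[190:200,190:230,2]),"bench",np.median(P[200:230,260:290,2]))
F=P[105:155,204:266].reshape(-1,3);F=F[(F[:,2]>.03)&(F[:,2]<.3)];print("fan",F.min(0),F.max(0))
M=P[5:128,170:330].reshape(-1,3);M=M[(M[:,2]>.08)&(M[:,2]<.5)&(M[:,1]<-.25)&(M[:,0]<.56)];print("mon",M.min(0),M.max(0))
# scene view of box tops
z=np.load("scene.npz");P=pts(z["d"],z);q=P[180:260,305:400].reshape(-1,3);q=q[(q[:,2]>.041)&(q[:,2]<.06)]
print("scene box",len(q),cv2.minAreaRect((q[:,:2]*1e3).astype(np.float32)))
E
```

```text
1420
box ((350.1514587402344, -381.8086242675781), (171.27902221679688, 384.89691162109375), 63.438926696777344)
0.35 101 0.0475 -0.474 -0.375
0.358 160 0.054 -0.481 -0.352
0.366 148 0.0542 -0.481 -0.352
0.374 146 0.0544 -0.482 -0.353
0.382 147 0.0545 -0.482 -0.353
0.39 62 0.0539 -0.482 -0.353
0.398 27 0.0468 -0.48 -0.356
0.406 31 0.0458 -0.469 -0.357
0.414 27 0.0452 -0.47 -0.358
0.422 34 0.0458 -0.484 -0.358
0.43 33 0.0453 -0.484 -0.358
0.438 35 0.045 -0.485 -0.359
0.446 33 0.0451 -0.486 -0.359
0.454 32 0.045 -0.485 -0.359
0.462 28 0.0451 -0.487 -0.36
0.47 30 0.0456 -0.487 -0.361
0.478 33 0.0454 -0.488 -0.36
0.486 35 0.046 -0.487 -0.361
0.494 151 0.045 -0.488 -0.361
0.502 108 0.0457 -0.489 -0.364
0.51 14 0.0459 -0.489 -0.365
ledge 523 [ 0.34831547 -0.46384461  0.03006429] [ 0.49634849 -0.35390231  0.03797322]
mat 0.0070866336494012465 bench 0.001082347253991533
fan [ 0.41695974 -0.24280829  0.03092933] [ 0.54115579 -0.09459707  0.11498157]
mon [ 0.51230517 -0.37268922  0.08011013] [ 0.55996966 -0.25001648  0.21669914]
scene box 1770 ((434.1849670410156, -394.6563720703125), (153.0900115966797, 160.53390502929688), 86.67190551757812)
```

```bash
python3 -m handwheel '[[0,0,-0.9,-0.7,-1,0,0.3],[0,0,-0.9,-0.7,-1,0,0.3],[0,0,-0.9,-0.7,-1,0,0.3],[0,0,0,-0.5,-1,0,0.3],[0,0,0,-0.5,-1,0,0.3]]' 60
```

```text
time: 0.6
eef_pos: [0.2058, 0.3787, 0.2307]
eef_rot: [-0.0, -0.023, 1.0, -0.0]
wrist_force: [1.7, 0.8, -1.3]
width: 0.7
grip_force: 0.0
```

```bash
python3 -m handwheel '[[0,0,0,-0.5,-1,0,0.3],[0,0,0,-0.5,-1,0,0.3],[0,0,0,-0.5,-1,0,0.3],[0,0,0,-0.5,-1,0,0.3],[0,0,0,-0.5,-1,0,0.3]]'; python3 -m handwheel '[[0,0,0,-0.5,-1,0.2,0.3],[0,0,0,-0.5,-1,0.2,0.3],[0,0,0,-0.5,-1,0.2,0.3],[0,0,0,-0.5,-1,0.2,0.3],[0,0,0,-0.5,-1,0.2,0.3]]';python3 -m handwheel '[[0,0,0,-0.5,-1,0.2,0.3],[0,0,0,-0.5,-1,0.2,0.3],[0,0,0,-0.5,-1,0.2,0.3],[0,0,0,-0.5,-0.7,0.2,0.3],[0,0,0,0,0,0,0.3]]'
python3 - <<'E'
from h import *
s=arm.read_state();print(s["eef_pos"])
p,d,c=grab("wrist");save("w1.png",p);P=pts(d,c);np.savez("w1.npz",P=P,p=p)
E
```

```text
time: 1.1
eef_pos: [0.2873, 0.2324, 0.2309]
eef_rot: [-0.0, -0.023, 1.0, -0.0]
wrist_force: [0.1, 0.2, -0.2]
width: 0.703
grip_force: 0.0
time: 1.6
eef_pos: [0.3691, 0.0859, 0.2007]
eef_rot: [-0.0, -0.022, 1.0, 0.0]
wrist_force: [0.3, 0.7, 0.6]
width: 0.706
grip_force: 0.0
time: 2.1
eef_pos: [0.4341, -0.023, 0.1756]
eef_rot: [-0.001, -0.021, 1.0, -0.0]
wrist_force: [-0.1, -0.1, 0.1]
width: 0.699
grip_force: 0.0
[ 0.43413096 -0.02302791  0.17556782]
```

View pics/w1.png

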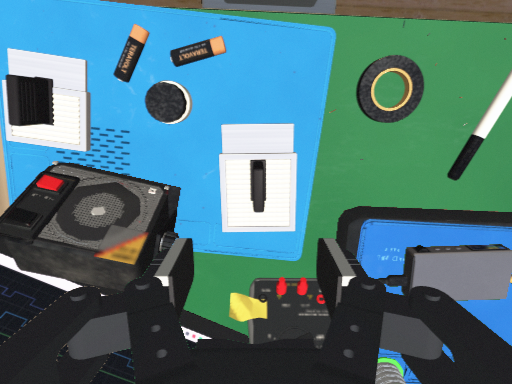

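The wrist view shows the longer cartridge with its tab at (258,185) and its tongue at (257,138), between the finger lines.

```bash
python3 - <<'E'
from h import *
z=np.load("w1.npz");P,p=z["P"],z["p"];h=cv2.cvtColor(p,cv2.COLOR_RGB2HSV)
r=np.s_[115:240,210:305];Q=P[r];hh=h[r]
q=Q[(hh[...,1]<60)&(hh[...,2]>120)&(Q[...,2]<.03)]
print(cv2.minAreaRect((q[:,:2]*1e3).astype(np.float32)))
t=Q[(Q[...,2]>.045)&(Q[...,2]<.07)];print("tab",len(t),cv2.minAreaRect((t[:,:2]*1e3).astype(np.float32)),np.median(t[:,2]))
print("tongue z",np.median(P[128:148,230:285,2]),"frame",np.median(P[160:225,272:290,2]),"mat",np.median(P[130:220,306:315,2]))
E
```

```text
((435.10845947265625, -20.167469024658203), (109.73128509521484, 77.04194641113281), 2.923717498779297)
tab 536 ((435.1849365234375, -21.245868682861328), (40.05902862548828, 9.833237648010254), 2.530477285385132) 0.05508720814901508
tongue z 0.010428482270847694 frame 0.014708273024794816 mat 0.005032534003700937
```

```bash
python3 -m handwheel '[[0,0,0,-0.03,0.06,1,0.3],[0,0,0,0,0,1,0.3],[0,0,0,0,0,1,0.3],[0,0,0,0,0,1,0.3],[0,0,0,0,0,0.8,0.3]]' 70; python3 -m handwheel '[[0,0,0,0,0,0.3,0.3],[0,0,0,0,0,0,0.3],[0,0,0,0,0,0,1],[0,0,0,0,0,0,1],[0,0,0,0,0,0,1]]' 70; python3 -m handwheel '[[0,0,0,0,0,0,1],[0,0,0,0,0,0,1],[0,0,0,0,0,0,1]]' 70
```

```text
time: 2.65
eef_pos: [0.4333, -0.0177, 0.0318]
eef_rot: [-0.001, -0.023, 1.0, 0.0]
wrist_force: [-1.3, -0.0, -0.1]
width: 0.7
grip_force: 0.0
time: 3.15
eef_pos: [0.4358, -0.0192, 0.0258]
eef_rot: [0.001, -0.023, 1.0, -0.0]
wrist_force: [0.1, 0.2, -0.3]
width: 0.197
grip_force: 0.0
time: 3.45
eef_pos: [0.4358, -0.0193, 0.0258]
eef_rot: [0.001, -0.023, 1.0, -0.0]
wrist_force: [-0.5, -0.4, 5.8]
width: 0.106
grip_force: 70.7
```

```bash
python3 -m handwheel '[[0,0,0,0,0,-0.5,1],[0,0,0,0.3,0,-1,1],[0,0,0,0.3,0,-1,1],[0,0,0,0.3,0,-1,1],[0,0,0,0.3,0,-1,1]]' 70; python3 -m handwheel '[[0,0,0,0.1,0,-1,1],[0,0,0,0,-0.3,-0.5,1],[0,0,0.3,0,-0.8,0,1],[0,0,0.3,0,-1,0,1],[0,0,0.3,0,-1,0,1]]'; python3 -m handwheel '[[0,0,0.25,0,-1,0,1],[0,0,0,0,-1,0,1],[0,0,0,0,-1,0,1],[0,0,0,0,-1,0,1],[0,0,0,0,-1,0,1]]';python3 -m handwheel '[[0,-0.5,0,0,-1,0,1],[0,-0.5,0,0,-1,0,1],[0,-0.7,0,0,-1,0,1],[0,-0.7,0,0,-0.8,0,1],[0,-0.6,0,0,-0.4,0,1]]'
```

```text
time: 3.95
eef_pos: [0.3977, -0.0206, 0.1597]
eef_rot: [-0.001, -0.023, 1.0, 0.0]
wrist_force: [0.6, 0.5, -1.7]
width: 0.107
grip_force: 69.4
time: 4.45
eef_pos: [0.3968, -0.1144, 0.2039]
eef_rot: [-0.0, 0.023, 1.0, 0.0]
wrist_force: [0.9, -0.1, -2.3]
width: 0.103
grip_force: 69.4
time: 4.95
eef_pos: [0.3868, -0.2644, 0.2034]
eef_rot: [-0.001, 0.035, 0.999, 0.001]
wrist_force: [0.6, 0.7, -1.7]
width: 0.101
grip_force: 69.4
time: 5.45
eef_pos: [0.3779, -0.3906, 0.2032]
eef_rot: [0.15, 0.037, 0.988, -0.005]
wrist_force: [0.3, 0.1, -1.5]
width: 0.102
grip_force: 69.4
```

```bash
python3 - <<'E'
from h import *
s=arm.read_state();print(s["eef_pos"],s["eef_rot"])
ims=[]
for n in("wrist","scene"):
    p,d,c=grab(n);P=pts(d,c);np.savez(n+"2.npz",P=P,p=p);ims.append(p)
save("two.png",cv2.resize(np.hstack(ims),(800,300)))
E
```

```text
[ 0.37794176 -0.39057525  0.2031925 ] [ 0.14952212  0.03669031  0.98806513 -0.00492539]
```

View pics/two.png

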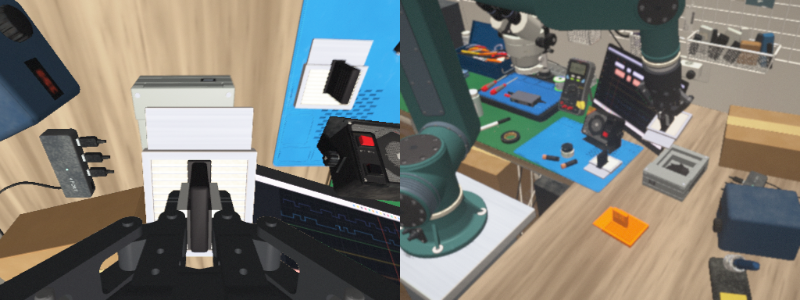

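The wrist view (half scale) shows the tongue edge at (200,108), the lip band behind it at (185,95), and the cartridge held straight. Next I measure both.

```bash
python3 - <<'E'
from h import *
from scipy.spatial.transform import Rotation as Ro
z=np.load("wrist2.npz");P,p=z["P"],z["p"]
def R(a):return cv2.minAreaRect((a[:,:2]*1e3).astype(np.float32))
s=arm.read_state();q=s["eef_rot"];M=Ro.from_quat(np.r_[q[1:],q[0]]).as_matrix();print("tool axes\n",M.round(3))
B=P[90:140,160:310].reshape(-1,3);B=B[(B[:,2]>.048)&(B[:,2]<.06)]
print("lip",len(B),R(B),np.median(B[:,2]),np.percentile(B,[1,99],axis=0).round(4).tolist())
for u in(185,210,240,270,290):
    c=P[90:140,u];c=c[(c[:,2]>.05)&(c[:,2]<.058)];print("near edge",c[np.argmin(c[:,0])].round(4))
for v in(118,124,130):
    c=P[v,160:310];c=c[(c[:,2]>.049)&(c[:,2]<.059)];print("sides",c[np.argmin(c[:,1])].round(4),c[np.argmax(c[:,1])].round(4))
G=P[142:188,195:315].reshape(-1,3);c=G.mean(0);n=np.linalg.svd(G-c,full_matrices=False)[2][2];n*=np.sign(n[2]);print("tongue plane c",c,"n",n,"tilt",np.degrees(np.arctan2(-n[0],n[2])))
T=P[130:195,180:335].reshape(-1,3);T=T[abs((T-c)@n)<.002];print("tongue",R(T),len(T))
# in tool frame
t=(T-s["eef_pos"])@M;print("tongue in tool pct",np.percentile(t,[.5,50,99.5],axis=0).round(4).tolist())
F=P[200:240,186:226].reshape(-1,3);print("frame tool",np.median((F-s["eef_pos"])@M,axis=0).round(4))
E
```

```text
tool axes
 [[-0.953  0.075  0.292]
 [ 0.072  0.997 -0.019]
 [-0.293  0.003 -0.956]]
lip 3604 ((366.23236083984375, -408.3009338378906), (115.83123016357422, 25.875600814819336), 87.18611907958984) 0.05427682021186166 [[0.3516, -0.4646, 0.0487], [0.3798, -0.3515, 0.0559]]
near edge [ 0.3517 -0.4499  0.0525]
near edge [ 0.3535 -0.4284  0.0517]
near edge [ 0.3554 -0.4023  0.0521]
near edge [ 0.3566 -0.3764  0.0542]
near edge [ 0.3582 -0.3591  0.0531]
sides [ 0.3561 -0.4645  0.0544] [ 0.3647 -0.3506  0.0543]
sides [ 0.3618 -0.465   0.0539] [ 0.3701 -0.3515  0.0545]
sides [ 0.3672 -0.4653  0.0542] [ 0.3757 -0.3514  0.0544]
tongue plane c [ 0.34280257 -0.38870134  0.17701401] n [ 0.73715646 -0.05521067  0.6734628 ] tilt -47.58531914846725
tongue ((343.01483154296875, -388.6582946777344), (69.87287139892578, 5.865739345550537), 85.90457916259766) 1168
tongue in tool pct [[0.0375, -0.036, 0.0133], [0.0398, -0.0012, 0.0149], [0.042, 0.0331, 0.0164]]
frame tool [ 0.0119 -0.0271  0.0102]
```

```bash
cat > tt.py <<'E'
from h import *
from scipy.spatial.transform import Rotation as Ro
def tool():
    s=arm.read_state();q=s["eef_rot"];return np.array(s["eef_pos"]),Ro.from_quat(np.r_[q[1:],q[0]]).as_matrix()
def tongue(P,e,M,v0=120):
    t=(P[v0:195,170:340]-e)@M
    for u in range(30,160,25):
        k=t[:,u];k=k[(abs(k[:,2])<.03)&(k[:,0]>.029)]
        if len(k)>4: print("x",k[:,0].max().round(4),"y",k[:,1].mean().round(4),"z(x)=",np.polyfit(k[:,0]-.04,k[:,2],1).round(4))
    m=t[(abs(t[...,2])<.03)&(t[...,0]>.032)];print("yrange",np.percentile(m[:,1],[1,99]).round(4))
E
python3 - <<'E'
from tt import *
e,M=tool();tongue(np.load("wrist2.npz")["P"],e,M)
Bc=np.array([.432,-.414,.034]);ax=np.array([.9974,-.0716,0]);ay=np.array([.0716,.9974,0])
th=np.arctan2(-M[2,0],-M[2,2]);print("tilt",np.degrees(th))
E
```

```text
x 0.0537 y -0.0293 z(x)= [0.0197 0.0148]
x 0.0539 y -0.0166 z(x)= [-0.009  0.015]
x 0.0539 y -0.0038 z(x)= [-0.003   0.0149]
x 0.0538 y 0.009 z(x)= [0.0105 0.0149]
x 0.0537 y 0.0217 z(x)= [0.0278 0.0148]
yrange [-0.0355  0.0325]
tilt 17.021775322357964
```

```bash
python3 - <<'E'
from tt import *
z=np.load("top.npz");P=pts(z["d"],z)
for n,Q in(("top",P[5:128,240:335].reshape(-1,3)),("wrist",np.load("wrist2.npz")["P"].reshape(-1,3)),("scene",np.load("scene2.npz")["P"].reshape(-1,3))):
    Q=Q[(Q[:,2]>.012)&(Q[:,2]<.25)&(Q[:,1]<-.26)&(Q[:,1]>-.42)&(Q[:,0]>.50)&(Q[:,0]<.64)&~((Q[:,0]<.53)&(Q[:,2]<.06))]
    for lo,hi in((.012,.06),(.06,.1),(.1,.15),(.15,.25)):
        k=Q[(Q[:,2]>lo)&(Q[:,2]<hi)]
        if len(k)>3:
            a=k[np.argmin(k[:,1])];b=k[np.argmin(k[:,0])];print(n,lo,hi,len(k),"miny",a.round(3),"minx",b.round(3))
e,M=tool();tip=e+M@[.0545,-.0015,.020]
Bc=np.array([.432,-.414,.034]);B=np.c_[[.9974,-.0716,0],[.0716,.9974,0],[0,0,1]]
print("tip in bay",((tip-Bc)@B).round(4))
for g in([-.031,0,.030],[-.031,0,.002],[-.057,0,.002]):
    print(g,"tool shift mm",((Bc+B@g-tip)@M*1e3).round(1))
E
```

```text
top 0.012 0.06 70 miny [ 0.53  -0.291  0.055] minx [ 0.53  -0.264  0.017]
top 0.06 0.1 446 miny [ 0.52  -0.356  0.098] minx [ 0.505 -0.347  0.063]
top 0.1 0.15 693 miny [ 0.533 -0.361  0.131] minx [ 0.52  -0.355  0.103]
top 0.15 0.25 1331 miny [ 0.559 -0.373  0.212] minx [ 0.537 -0.361  0.152]
wrist 0.012 0.06 507 miny [ 0.531 -0.298  0.06 ] minx [ 0.53  -0.286  0.047]
wrist 0.06 0.1 1387 miny [ 0.531 -0.331  0.098] minx [ 0.519 -0.323  0.061]
wrist 0.1 0.15 251 miny [ 0.558 -0.301  0.135] minx [ 0.556 -0.299  0.129]
scene 0.012 0.06 68 miny [ 0.535 -0.276  0.047] minx [ 0.531 -0.264  0.022]
scene 0.06 0.1 163 miny [ 0.547 -0.294  0.097] minx [ 0.539 -0.278  0.064]
scene 0.1 0.15 69 miny [ 0.544 -0.352  0.15 ] minx [ 0.544 -0.352  0.15 ]
scene 0.15 0.25 164 miny [ 0.56  -0.373  0.2  ] minx [ 0.54  -0.355  0.152]
tip in bay [-0.103   0.0189  0.1334]
[-0.031, 0, 0.03] tool shift mm [-38.6 -18.9 119.9]
[-0.031, 0, 0.002] tool shift mm [-30.4 -19.  146.7]
[-0.057, 0, 0.002] tool shift mm [ -5.6 -19.1 139.1]
```

```bash
python3 -m handwheel '[[0,0,0,-0.5,-0.33,0.5,1],[0,0,0,-0.5,-0.3,0.9,1],[0,0,0,-0.3,0,0.9,1],[0,0,0,0,0,0.9,1],[0,0,0,0,0,0.8,1]]'
python3 -m handwheel '[[0,0,0,0,0,0,1]]'
python3 - <<'E'
from tt import *
e,M=tool();tip=e+M@[.0545,-.0015,.020]
p,d,c=grab("wrist");P=pts(d,c);np.savez("w3.npz",P=P,p=p);save("w3.png",p)
tongue(P,e,M,90)
Bc=np.array([.432,-.414,.034]);B=np.c_[[.9974,-.0716,0],[.0716,.9974,0],[0,0,1]]
print("tip in bay",((tip-Bc)@B).round(4),np.degrees(np.arctan2(-M[2,0],-M[2,2])),M.round(3).tolist())
for g in([-.031,0,.002],[-.057,0,.002]): print(g,"tool shift mm",((Bc+B@g-tip)@M*1e3).round(1))
q=(P-Bc)@B
for v0 in range(0,384,32):
    pass
k=q[(abs(q[...,2]-.020)<.004)&(abs(q[...,1])<.07)&(abs(q[...,0])<.09)];print("lip top bay frame",len(k),np.percentile(k,[1,50,99],axis=0).round(4).tolist())
E
```

```text
time: 6.05
eef_pos: [0.451, -0.4111, 0.0992]
eef_rot: [0.148, 0.033, 0.988, -0.004]
wrist_force: [-0.1, -0.7, -2.2]
width: 0.1
grip_force: 69.5
time: 6.15
eef_pos: [0.4494, -0.4089, 0.0957]
eef_rot: [0.145, 0.034, 0.989, -0.001]
wrist_force: [0.9, 0.7, -2.6]
width: 0.105
grip_force: 69.3
x 0.0778 y -0.0285 z(x)= [0.1682 0.0151]
x 0.0777 y -0.0158 z(x)= [0.1735 0.0151]
x 0.0778 y -0.003 z(x)= [0.1733 0.015 ]
x 0.0778 y 0.0097 z(x)= [0.1732 0.0153]
x 0.0778 y 0.0224 z(x)= [0.1815 0.015 ]
x 0.0778 y 0.035 z(x)= [-0.35    0.0331]
yrange [-0.0415  0.0403]
tip in bay [-0.0295  0.0049  0.0269] 16.71546097221612 [[-0.955, 0.067, 0.287], [0.066, 0.998, -0.011], [-0.288, 0.008, -0.958]]
[-0.031, 0, 0.002] tool shift mm [ 8.6 -5.1 23.3]
[-0.057, 0, 0.002] tool shift mm [33.5 -4.9 15.8]
lip top bay frame 20155 [[-0.0774, -0.055, 0.0186], [-0.0604, 0.0009, 0.0204], [-0.0393, 0.0578, 0.022]]
```

View pics/w3.png

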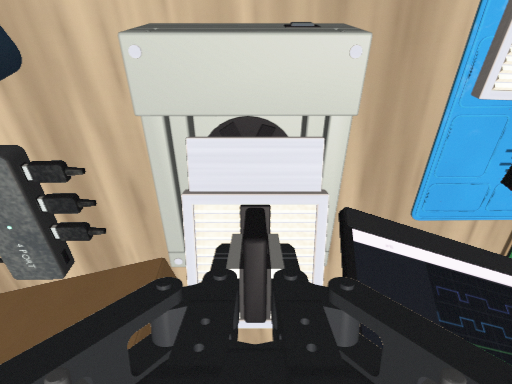

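The wrist view shows the tongue edge at (255,138), clear of the lip edge at row 115 and about 4 mm too far to +y. I lower it now, then slide it under.

```bash
python3 -m handwheel '[[0,0,0,0,-0.13,0,1],[0,0,0,0.1,0,0.25,1],[0,0,0,0.1,0,0.25,1],[0,0,0,0.05,0,0.2,1],[0,0,0,0,0,0,1]]'
cat > chk.py <<'E'
from tt import *
e,M=tool();s=arm.read_state();tip=e+M@[.0545,-.0015,.020]
Bc=np.array([.432,-.413,.034]);B=np.c_[[.9974,-.0716,0],[.0716,.9974,0],[0,0,1]]
print("tip in bay",((tip-Bc)@B).round(4),"tilt",np.degrees(np.arctan2(-M[2,0],-M[2,2])).round(2),"F",s["wrist_force"].round(1),s["wrist_torque"].round(2))
for g in([-.031,0,.002],[-.057,0,.002]): print(g,"tool shift mm",((Bc+B@g-tip)@M*1e3).round(1))
E
python3 chk.py
```

```text
time: 6.7
eef_pos: [0.4482, -0.4159, 0.0773]
eef_rot: [0.148, 0.035, 0.988, -0.004]
wrist_force: [0.0, -0.1, -2.0]
width: 0.107
grip_force: 69.4
tip in bay [-0.0299 -0.0032  0.0082] tilt 17.06 F [ 0.  -0.1 -2. ] [ 0.07  0.24 -0.03]
[-0.031, 0, 0.002] tool shift mm [2.9 3.2 5.6]
[-0.057, 0, 0.002] tool shift mm [27.7  3.2 -2. ]
```

```bash
python3 -m handwheel '[[0,0,0,0.05,0.08,0.1,1],[0,0,0,0.05,0,0.08,1],[0,0,0,0,0,0,1]]'; python3 chk.py
```

```text
time: 7.0
eef_pos: [0.4476, -0.4139, 0.0724]
eef_rot: [0.149, 0.035, 0.988, -0.005]
wrist_force: [-0.1, 0.2, -2.6]
width: 0.102
grip_force: 69.4
tip in bay [-0.0305 -0.0013  0.0032] tilt 17.13 F [-0.1  0.2 -2.6] [0.04 0.28 0.01]
[-0.031, 0, 0.002] tool shift mm [0.8 1.3 1. ]
[-0.057, 0, 0.002] tool shift mm [25.7  1.3 -6.6]
```

```bash
python3 -m handwheel '[[0,0,0,0.2,0.04,-0.05,1],[0,0,0,0.22,0,-0.06,1],[0,0,0,0.2,0,-0.05,1],[0,0,0,0.2,0,-0.06,1],[0,0,0,0,0,0,1]]'; python3 chk.py
```

```text
time: 7.5
eef_pos: [0.425, -0.4093, 0.0732]
eef_rot: [0.147, 0.038, 0.988, -0.006]
wrist_force: [0.8, -0.4, -2.1]
width: 0.103
grip_force: 69.4
tip in bay [-0.0536  0.0018  0.0042] tilt 16.91 F [ 0.8 -0.4 -2.1] [0.01 0.25 0.03]
[-0.031, 0, 0.002] tool shift mm [-21.   -1.7   8.7]
[-0.057, 0, 0.002] tool shift mm [ 3.9 -1.8  1.1]
```

```bash
python3 -m handwheel '[[0,0,0,0.1,-0.05,0.04,1],[0,0.5,0,-0.03,0,0.09,1],[0,0.5,0,-0.03,0,0.09,1],[0,0.5,0,-0.03,0,0.09,1],[0,0,0,0,0,0,1]]'; python3 chk.py
```

```text
time: 8.0
eef_pos: [0.43, -0.4104, 0.064]
eef_rot: [0.072, 0.038, 0.997, -0.004]
wrist_force: [0.1, -0.6, -2.7]
width: 0.103
grip_force: 69.5
tip in bay [-0.0532  0.0011  0.0024] tilt 8.26 F [ 0.1 -0.6 -2.7] [0.01 0.05 0.02]
[-0.031, 0, 0.002] tool shift mm [-22.   -1.    3.5]
[-0.057, 0, 0.002] tool shift mm [ 3.8 -1.1 -0.2]
```

```bash
python3 -m handwheel '[[0,0.5,0,0.03,0,0.09,1],[0,0.5,0,-0.03,0,0.09,1],[0,0.43,0,-0.03,-0.03,0.08,1],[0,0,0,0,0,0,1]]'; python3 chk.py
```

```text
time: 8.4
eef_pos: [0.431, -0.4113, 0.0558]
eef_rot: [0.001, 0.038, 0.999, -0.001]
wrist_force: [-0.1, -0.8, -3.3]
width: 0.104
grip_force: 69.5
tip in bay [-0.0556  0.0004  0.0017] tilt 0.08 F [-0.1 -0.8 -3.3] [-0.07 -0.   -0.03]
[-0.031, 0, 0.002] tool shift mm [-24.6  -0.3  -0.3]
[-0.057, 0, 0.002] tool shift mm [ 1.4 -0.4 -0.3]
```

Flat, 1.7 mm above the ledge. I lower it gently until contact.

```bash
python3 -m handwheel '[[0,0,0,0,0,0.04,1],[0,0,0,0,0,0.04,1],[0,0,0,0,0,0,1]]'; python3 chk.py
```

```text
time: 8.7
eef_pos: [0.4301, -0.4115, 0.0548]
eef_rot: [0.001, 0.039, 0.999, -0.001]
wrist_force: [0.0, 1.2, 2.3]
width: 0.104
grip_force: 70.0
tip in bay [-0.0564  0.0002  0.0007] tilt 0.12 F [0.  1.2 2.3] [ 0.29 -0.01  0.03]
[-0.031, 0, 0.002] tool shift mm [-25.4  -0.   -1.3]
[-0.057, 0, 0.002] tool shift mm [ 0.6 -0.2 -1.3]
```

```bash
python3 -m handwheel '[[0,0,0,0,0,0.04,1],[0,0,0,0,0,0,1],[0,0,0,0,0,0,0.75],[0,0,0,0,0,0,0.6],[0,0,0,0,0,0,0.6]]' 20; python3 -m handwheel '[[0,0,0,0,0,-0.5,0.6],[0,0,0,0,0,-1,0.6],[0,0,0,0,0,-1,0.6],[0,0,0,0,0,-1,0.6],[0,0,0,0,0,0,0.6]]'
python3 - <<'E'
from tt import *
Bc=np.array([.432,-.413,.034]);B=np.c_[[.9974,-.0716,0],[.0716,.9974,0],[0,0,1]]
p,d,c=grab("wrist");save("w4.png",p);q=(pts(d,c)-Bc)@B
t=q[(q[...,2]>.04)&(q[...,2]<.056)&(abs(q[...,0])<.04)&(abs(q[...,1])<.03)];print("tab",len(t),cv2.minAreaRect((t[:,:2]*1e3).astype(np.float32)),np.median(t[:,2]))
f=q[(abs(q[...,2]-.010)<.008)&(q[...,0]>-.026)&(q[...,0]<.052)&(abs(q[...,1])<.036)&(abs(q[...,1])>.012)]
A=np.c_[f[:,:2],np.ones(len(f))];print("frame plane",np.linalg.lstsq(A,f[:,2],rcond=None)[0],len(f))
g=q[(abs(q[...,2]-.012)<.003)&(abs(q[...,1])>.047)&(abs(q[...,1])<.056)&(abs(q[...,0])<.06)];print("rim z",np.median(g[:,2]))
E
```

```text
time: 9.2
eef_pos: [0.43, -0.4115, 0.0524]
eef_rot: [0.0, 0.039, 0.999, -0.001]
wrist_force: [-0.1, -0.7, -0.6]
width: 0.398
grip_force: 0.0
time: 9.7
eef_pos: [0.4323, -0.4137, 0.1651]
eef_rot: [0.005, 0.039, 0.999, -0.006]
wrist_force: [0.2, -0.9, 0.7]
width: 0.401
grip_force: 0.0
tab 720 ((-2.8194808959960938, 0.5590786933898926), (10.018754005432129, 39.4538459777832), 89.6734390258789) 0.050078800963363757
frame plane [ 0.00061018 -0.00082831  0.00985089] 4516
rim z 0.012390397470119871
```

View pics/w4.png

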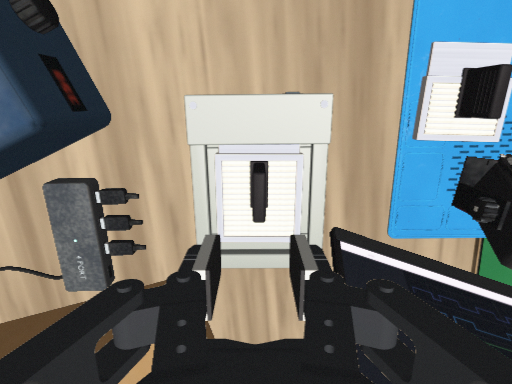

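The cartridge lies flat in the bay: tab at (259,190), tongue under the lip at row 148, frame top 9.9 mm above the ledge with no tilt, offset (-2.8, 0.6) mm. The gripper is clear, so I hand it in.

```bash
python3 -c "from bench import arm;print(arm.close_job())"
```

```text
the job is handed in; nothing more can be done
None
```

The longer cartridge is in the bay with its tongue under the lip, lying flat and fully home (about 3 mm off centre in x, under 1 mm in y); it is released with the gripper clear, and the job was handed in at about 10 s on the robot's clock.

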